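# Bring the coasting window sash to rest half open

### The arm

A 6-joint arm with a two-finger parallel gripper is mounted at the origin on the work surface. World frame = base frame: x ahead of the robot, y to its left, z up, the work surface at z = 0. Lengths are in mm, angles in rad, forces in N, time in s.
With the tool pointing down it reaches from about 275 to 750 mm from the base axis. Payload 10.2 kg.
Tool frame: the origin (TCP) lies midway between the tips of the shut fingers; the grasp point (between the pads) lies 19 mm behind it; z points along the fingers, y is the line along which they close (so a half turn about z gives the same grasp; the last joint's range is limited). The gripper opens to 85 mm and grips with 20 to 120 N. Pads are 22 mm wide; open, the fingers measure 114 mm over their backs; the gripper's body (76 mm by 85 mm) begins 54 mm behind the grasp point. The pads swing forward as they close: fully open they stand 13 mm farther back than shut.
Start: joints at [0.925, 0.313, 1.498, -0, 1.331, -0.223], TCP at [215.429, 478.771, 231.294] pointing down, gripper open.
Joint ranges: [-2.94, 2.94], [-0.97, 2.17], [0.19, 2.56], [-1.23, 4.37], [0.02, 3.11], [-2.88, 2.88]. Speed limits (rad/s): [2.39, 2.39, 3.01, 3.14, 3.14, 3.14].

### API

Orientations are given as a unit quaternion [w, x, y, z].
In Python, from rig import ctrl gives the robot as it stands.
- The arm moves only by the tool arm_command, never from a script. Its argument "increments" is a list of rows, each an object with "dr": the turn, a rotation vector about the tool's x, y, z in units of pi/4 rad (1.0 is pi/4 rad), a list of three; "offset": the shift along the tool's x, y, z in units of 120 mm (1.0 is 120 mm), a list of three; "hand": the opening, from -1 (shut) to 1 (fully open). A call has 1 to 8 rows; each row shifts and turns the commanded pose from where the row before left it, along the tool's axes as they then stand; what a row does not reach is not made up. A row lasts 1/10 s, in which the tool goes at most 50 mm and 8.59 degrees, less where a joint would pass 70% of its speed; a pose out of reach is approached as far as the arm can. A call with a number of a shift or a turn outside -1 to 1 is refused whole. A call with a gripper value outside its range is refused whole. The fingers move at their own pace and stop on an object; "grip_force" is the grip in N (left out, the last holds). Time passes only in rows, so rows that do not move let the fingers close. It gives the time, the measured TCP pose, the force, the opening and the grip force at its end, in the units of the state.
- ctrl.sense(): the state, without advancing time (a new reading comes with each control period).
- ctrl.capture(name): name is "scene" or "top" or "wrist"; returns the picture (480x640x3 uint8, red, green, blue); there is no depth.
- ctrl.camera_info(name): a dict with "K" (3x3 intrinsics, pixels), "R" (3x3) and "t" (3): a world point X has camera coordinates R X + t. Camera axes: x right, y down, z forward; pixel columns grow to the right and rows downward; lengths in mm; the calibration is good to about 2 mm. A picture is of the moment at which its call begins: read the wrist's pose just before it. camera_info takes no time and is no camera call; for the wrist camera it gives the pose at the moment of the call.
- ctrl.finish_job(): hands the job in; it is judged then, once.
The state is a dict: "time_s": time; "joints": joint angles; "dq": joint speeds; "tau": joint torques, N m; "eef_pos": TCP position; "ee_rot": TCP orientation; "force": force on the tool from outside, world axes, zero at the start; "wrist_torque": the same for the moment, N m; "grip_width": opening from 0.0 (shut) to 1.0 (fully open); "grip_force": force on a finger pad.
Only numpy, scipy, OpenCV 4.12 (cv2) and the standard library are available. Lean on these libraries where they do the work, as an engineer would, in place of code of your own. Each camera call takes 0.05 s, during which the arm holds its last target. There are 200 camera calls.

### The job

The window sash stands wide open across the coffee ledge and is freshly varnished: pushing only on the orange spring buffers on its two faces, swing it back until it is half open, at 45 degrees to its frame, and take the gripper away so that it stands there quite still on its own; watch it stand for five seconds before you finish. It runs on ball bearings and coasts on after the slightest push, so set it moving slowly and slow it down softly: no hard knocks, and do not let it run into its frame or back to its open stop. Keep off the varnish, and leave the coffee things where they are.

Things in the scene. Friction and masses are not known exactly. Their poses are not given: they have to be found in the camera images.
- window: White fixed frame at the robot's right: 575 mm long, 365 high, 100 deep. Origin: on the ledge, at the foot of the sash's vertical pivot axis. x: along the frame; the opening lies to -x of the origin, its far post at x = -465 mm with a toggle latch 90 mm proud. y: into the room. Its head rail is 30 mm deep, along y = -50 to -20 mm, 320 to 365 mm above the ledge.
- sash (a joint): Sash angle a, rad: 0 shut (pointing to the frame's -x), growing as it opens into the room, clockwise from above; it points along (-cos a, sin a) in the frame's x, y. Starts at rest at 1.30 to 1.5; open stop 1.70; half open = 0.785. Ball bearings: damping 0.02 N m s/rad, hardly any dry friction, inertia 0.31 kg m2 (nominal; leaf mass times 0.75 to 1.3): coasts with a time constant of 15 s.
- leaf: The swinging sash, a slab: green varnished frame, glazed, 445 mm long, 56 thick (28 either side of the plane through the pivot axis), 34 to 284 mm above the ledge (seal: 3 mm more); 5 kg nominal. Not to be touched. Origin on the pivot axis at ledge height, turning with the sash. It runs along its -x from +25 to -420 mm; y is square to its faces (+y: the way it opens).
- buffer_room: Orange spring buffer on the sash's +y face; pushing it shuts the sash. Blunt cone, 108 mm wide at the face, 62 at its flat front, which is 68 mm from the mid plane; middle 340 mm from the pivot axis, 222 mm above the ledge. It sinks straight in on a coil spring: 60 N/m, 25 mm travel, hardly damped: it throws back what runs into it. Origin at the pivot, axes as the leaf.
- buffer_out: The same buffer (60 N/m, 25 mm travel, front 68 mm from the mid plane, middle 340 mm from the axis, 222 mm above the ledge) on the -y face; pushing it opens the sash or slows one that is shutting. Over both buffers the sash measures 136 mm, too much for the gripper to span. Origin and axes as the other.
- cezve: Cream enamel cezve, 86 mm wide, 78 mm high, wooden handle reaching 160 mm along its x axis. Origin: centre of its underside. A bystander.
- cup_a: Terracotta-coloured stoneware cup with a handle, 76 mm wide, 65 mm high. Origin: centre of its underside. A bystander.
- cup_b: Grey stoneware cup with a handle, 76 mm wide, 65 mm high. Origin: centre of its underside. A bystander.
- jug: Stainless milk jug, 92 mm wide, 100 mm high, handle along its x axis. Origin: centre of its underside. A bystander.
- timer: White plastic kitchen timer with an orange dial, 72 mm wide, 46 mm high. Origin: centre of its underside. A bystander.
- tin: Coffee tin, 84 mm wide, 120 mm high. Origin: centre of its underside. A bystander.

How it is judged:
By the outcome, as a careful person would: the job done as asked, in the order asked, and still so for the second after the job is handed in, with the robot touching nothing.
It also fails if it takes over 45 s, if anything falls off the work surface, if the arm or the gripper's body presses on something with over 40 N, if the wrist force passes 120 N, or if a joint passes its speed limit or range.

## Working session

There is one attempt and no reset: what is moved stays moved. The work goes in short steps, Python scripts to look and compute and a tool call to move; the robot and the scene stay as the last step left them, time stands still between calls to the robot, and variables do not carry over. Pictures are saved under pics/ and viewed, at most 10 in all, crops included, and the job is handed in when it is done.

Besides the shell and the picture viewer there is one more tool, called after "Emit:" in YAML: its name, and indented under it one key for each argument. arm_command: Moves the arm, as the interface text tells. Shifts and turns lie within -1 to 1; 1 stands for 120 mm of shift or pi/4 rad of turn. Its arguments: {"type":"object","properties":{"increments":{"type":"array"},"grip_force":{"type":"number"}},"required":["increments"]}

```bash
ls; mkdir -p pics
python3 - <<'E'
from rig import ctrl
import cv2
s=ctrl.sense(); print(s)
for n in ("scene","top"):
    im=ctrl.capture(n); cv2.imwrite(f"pics/{n}0.png",im[:,:,::-1]); c=ctrl.camera_info(n); print(n,c)
E
```

```text
pics
{'time_s': 0.0, 'joints': array([ 9.24594387e-01,  3.13458924e-01,  1.49844394e+00,  5.37851926e-05,
        1.33098924e+00, -2.23389166e-01]), 'dq': array([-0.00039714, -0.00211663,  0.00191819, -0.0012685 ,  0.00026346,
       -0.00018474]), 'tau': array([-7.47865379e-04, -4.12257564e+01, -2.59742457e+01, -1.90920614e-04,
        4.06769308e-03,  1.67041293e-06]), 'eef_pos': array([215.25853864, 478.56291681, 230.72792571]), 'ee_rot': array([-2.97369147e-04,  2.09841400e-01,  9.77735222e-01, -5.78270323e-04]), 'force': array([ 0.87081624, -0.10109197, -0.52413512]), 'wrist_torque': array([0.03930332, 0.03431563, 0.00380333]), 'grip_force': 0.0, 'grip_width': 1.0029307864096735}
scene {'K': array([[617.47935902,   0.        , 315.36001251],
       [  0.        , 617.47935902, 237.59151299],
       [  0.        ,   0.        ,   1.        ]]), 'R': array([[-0.99481968,  0.10150551,  0.00551626],
       [ 0.0942077 ,  0.94096541, -0.32512921],
       [-0.03819302, -0.32292527, -0.94565351]]), 't': array([ 561.19808003,  -23.49707546, 1848.80255709])}
top {'K': array([[482.00785268,   0.        , 318.74298474],
       [  0.        , 482.00785268, 240.50353598],
       [  0.        ,   0.        ,   1.        ]]), 'R': array([[ 0.02758216, -0.99954256, -0.0124057 ],
       [-0.99836433, -0.02692366, -0.05043589],
       [ 0.05007881,  0.01377654, -0.99865025]]), 't': array([ -19.09414141,  544.81172414, 1150.17316226])}
```

View pics/scene0.png

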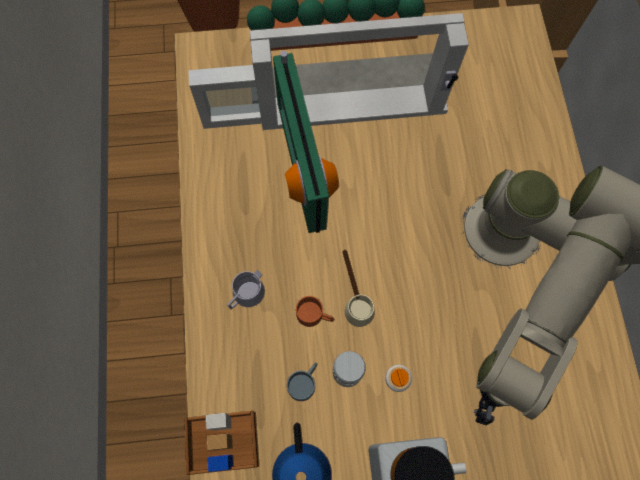

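View pics/top0.png

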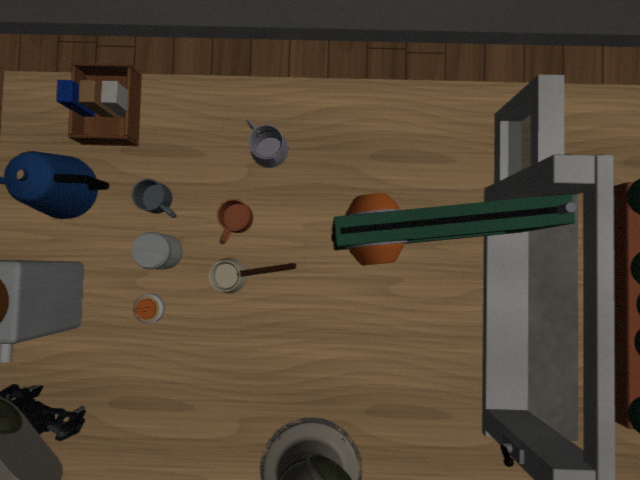

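Run:
```python
import cv2
a=cv2.imread("pics/top0.png")[145:285,320:610]; cv2.imwrite("pics/c1.png",cv2.resize(a,(0,0),fx=2.7,fy=2.7,interpolation=2))
a=cv2.imread("pics/scene0.png")[10:240,185:475]; cv2.imwrite("pics/c2.png",cv2.resize(a,(0,0),fx=2.6,fy=2.6,interpolation=2))
```

```text
(no output)
```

View pics/c1.png

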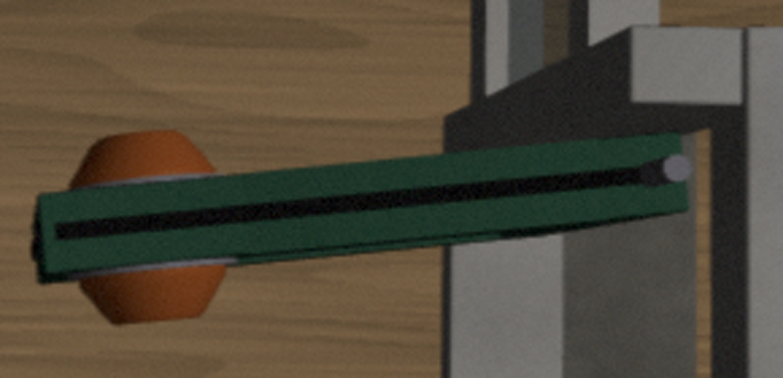

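View pics/c2.png

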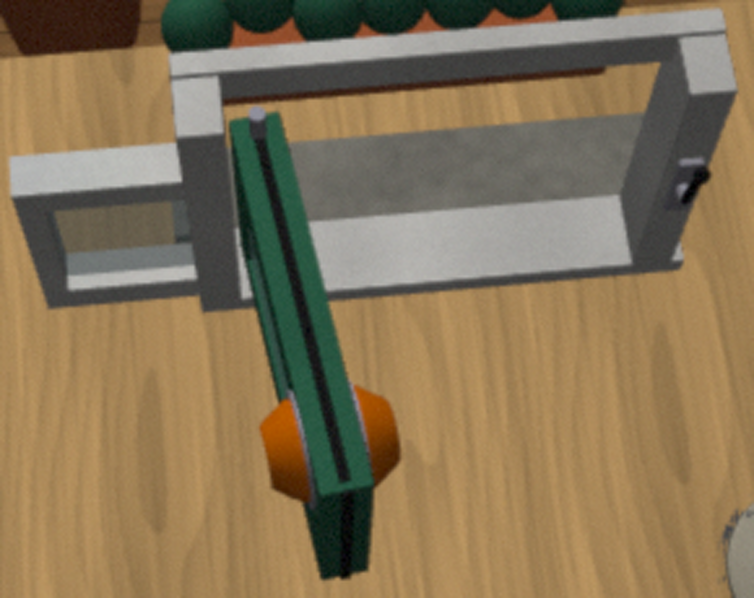

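```bash
cat > h.py <<'E'
import numpy as np, cv2
from rig import ctrl
CI={n:ctrl.camera_info(n) for n in("top","scene")}
def ray(n,p):
    c=CI[n]; d=c["R"].T@np.linalg.solve(c["K"],[p[0],p[1],1.]); return -c["R"].T@c["t"],d
def atz(n,p,z):
    o,d=ray(n,p); return o+d*(z-o[2])/d[2]
def proj(n,X):
    c=CI[n]; q=c["K"]@(c["R"]@np.asarray(X,float)+c["t"]); return q[:2]/q[2]
E
python3 - <<'E'
from h import *
# pivot triangulation
A=[];b=[]
for n,p in(("top",(570.7,207.2)),("scene",(284.2,53.8))):
    o,d=ray(n,p); d/=np.linalg.norm(d); P=np.eye(3)-np.outer(d,d); A.append(P);b.append(P@o)
X=np.linalg.lstsq(np.vstack(A),np.hstack(b),rcond=None)[0]; print("pivot",X)
g=cv2.GaussianBlur(cv2.cvtColor(cv2.imread("pics/top0.png"),6),(5,5),0).astype(float)
print(g[300,560:630].astype(int))
for lo,hi in((576,592),(590,602),(606,620)):
    pts=[]
    for r in range(230,400):
        w=np.abs(np.gradient(g[r]))[lo:hi]; w=w-w.min(); w=w**2; pts.append((r,(w*np.arange(lo,hi)).sum()/w.sum()))
    pts=np.array(pts); k=np.polyfit(*pts.T,1); res=pts[:,1]-np.polyval(k,pts[:,0])
    for z in(365,320):
        a_=atz("top",(np.polyval(k,230),230),z);b_=atz("top",(np.polyval(k,400),400),z);d=a_-b_
        print(lo,z,k,res.std(),a_,b_,"yaw deg",np.degrees(np.arctan2(d[1],d[0])))
L=lambda u,v:(u/2.7+320,v/2.7+145)
for q in((38,195),(40,283),(682,135),(688,212)): print(q,atz("top",L(*q),284))
for q in((57,232),(640,179)): print(q,atz("top",L(*q),287))
E
```

```text
pivot [ 603.25274553 -459.47985892  309.62613017]
[ 66  66  65  64  64  65  65  65  66  66  67  67  67  67  67  67  69  76
  86  93  95  93  82  63  45  36  33  33  33  33  33  33  33  33  34  39
  54  76  96 107 111 113 113 114 113 113 113 112 112 112 113 112 106  88
  60  35  21  17  17  17  17  17  17  17  17  20  25  32  42  52]
576 365 [2.39497539e-04 5.82178223e+02] 0.20505196646466806 [ 557.01771413 -449.81086336  365.        ] [ 276.46162517 -449.93493017  365.        ] yaw deg 0.025337193469992067
576 320 [2.39497539e-04 5.82178223e+02] 0.20505196646466806 [ 560.91189078 -473.64929619  320.        ] [ 264.78591997 -473.78024827  320.        ] yaw deg 0.025337193469988264
590 365 [2.35706600e-03 5.96145214e+02] 0.03614729233962095 [ 557.65926349 -473.84230004  365.        ] [ 277.21232245 -474.13610732  365.        ] yaw deg 0.06002529702620037
590 320 [2.35706600e-03 5.96145214e+02] 0.03614729233962095 [ 561.58904389 -499.01439356  320.        ] [ 265.57827833 -499.32450612  320.        ] yaw deg 0.060025297026192505
606 365 [4.79934931e-03 6.12401696e+02] 0.08450213555545977 [ 558.40515023 -501.78205166  365.        ] [ 278.08491703 -502.26704161  365.        ] yaw deg 0.09912894645020795
606 320 [4.79934931e-03 6.12401696e+02] 0.08450213555545977 [ 562.37632474 -528.5047037   320.        ] [ 266.49929886 -529.01660889  320.        ] yaw deg 0.0991289464502126
(38, 195) [575.6018335  -35.22086353 284.        ]
(40, 283) [515.1299496  -38.16308737 284.        ]
(682, 135) [ 628.46457648 -475.00133003  284.        ]
(688, 212) [ 575.64855971 -479.13463856  284.        ]
(57, 232) [550.24443367 -48.82203523 287.        ]
(640, 179) [ 597.06369912 -445.06590903  287.        ]
```

```bash
cat >> h.py <<'E'
PV=np.array([600.,-452.])
def ang_img(n,im,lo=.3,hi=1.72,S=np.arange(50,412,4.)):
    """sash angle from the dark seal line on the green top edge (z=287); returns a, n, spread"""
    th=np.arange(lo,hi,.001)
    s,t=np.meshgrid(S,th,indexing="ij")
    X=np.stack([PV[0]-s*np.cos(t),PV[1]+s*np.sin(t),np.full_like(s,286.)],-1)
    c=CI[n]; q=(X@c["R"].T+c["t"])@c["K"].T; m=(q[...,:2]/q[...,2:]).astype(np.float32)
    P=cv2.remap(im.astype(np.float32),m[...,0],m[...,1],cv2.INTER_LINEAR)
    e=P[...,1]-(P[...,0]+P[...,2])/2
    tot=np.zeros(len(th))
    sc=np.zeros_like(e)
    for i,si in enumerate(S):
        k=int(round(15/si/.001)); ee=cv2.GaussianBlur(e[i][None],(0,0),max(1.,2/si/.001)).ravel()
        l=np.roll(ee,k);r=np.roll(ee,-k); v=np.minimum(l,r)-np.maximum(ee,0); v[:k]=0;v[-k:]=0; sc[i]=v
    sc=np.clip(sc,0,15); tot=sc.sum(0); j=int(tot.argmax()); a0=th[j]
    A=[]
    for i,si in enumerate(S):
        w=int(round(9/si/.001)); a,b=max(0,j-w),min(len(th),j+w+1)
        if sc[i,max(0,j-w//2):j+w//2+1].max()<6: continue
        for _ in range(2):
            y=e[i,a:b]; g=np.clip(y.max()-y-2,0,None); cen=(g*th[a:b]).sum()/max(g.sum(),1e-6)
            jj=int(round((cen-lo)/.001)); a,b=max(0,jj-w),min(len(th),jj+w+1)
        A.append((si,cen))
    if len(A)<6: return np.nan,len(A),np.nan
    A=np.array(A); md=np.median(A[:,1]); ok=abs(A[:,1]-md)*A[:,0]<4
    A=A[ok]; w=A[:,0]
    return (A[:,1]*w**2).sum()/(w**2).sum(), len(A), (A[:,1]-md).std()
def look(n="top"):
    t=ctrl.sense()["time_s"]; im=ctrl.capture(n); return t,ang_img(n,im)
E
python3 - <<'E'
from h import *
for n in("top","scene"): print(n,ang_img(n,cv2.imread(f"pics/{n}0.png")[:,:,::-1]))
E
```

```text
top (np.float64(1.4526936858800326), 90, np.float64(0.006409330479168717))
scene (np.float64(1.46991291027976), 74, np.float64(0.014767637790709847))
```

```bash
sed -i 's|    A=A\[ok\]; w=A\[:,0\]|    A=A[ok]; w=A[:,0]; global LF; LF=np.polyfit(w,A[:,1]*w,1)|' h.py
python3 - <<'E'
import h
from h import *
for pv in((600,-452),(598,-452)):
  h.PV=np.array(pv,float)
  for n in("top","scene"): print(pv,n,ang_img(n,cv2.imread(f"pics/{n}0.png")[:,:,::-1]),h.LF)
# height check: frame points
for X in((600,-502+0,365),(600-465,-453,365),(598,-452,310)): print(X,proj("top",X),proj("scene",X))
E
```

```text
(600, -452) top (np.float64(1.4526936858800326), 90, np.float64(0.006409330479168717)) [1.44689852 1.59577162]
(600, -452) scene (np.float64(1.46991291027976), 74, np.float64(0.014767637790709847)) [1.44646874 6.09862815]
(598, -452) top (np.float64(1.459893204773967), 90, np.float64(0.014164505433210925)) [1.44689043 3.58047627]
(598, -452) scene (np.float64(1.4785445187921133), 57, np.float64(0.011842649764872523)) [1.44660736 8.06435934]
(600, -502, 365) [613.56104714 205.28234198] [283.54846452  27.85657934]
(135, -453, 365) [584.14895866 488.08416046] [459.11928618  28.96724303]
(598, -452, 310) [567.10357812 209.45436666] [286.71651695  56.15994667]
```

Emit:
arm_command:
  increments:
    - {"offset": [0,0,-0.3],"dr": [0,0,-0.18],"hand": -1}
    - {"offset": [0,0,-0.3],"dr": [0,0,-0.18],"hand": -1}
    - {"offset": [0,0,-0.3],"dr": [0,0,-0.18],"hand": -1}
    - {"offset": [-0.21,-0.27,0],"dr": [0,0,0],"hand": -1}
    - {"offset": [-0.21,-0.27,0],"dr": [0,0,0],"hand": -1}
    - {"offset": [-0.21,-0.27,0],"dr": [0,0,0],"hand": -1}
    - {"offset": [-0.21,-0.27,0],"dr": [0,0,0],"hand": -1}
    - {"offset": [-0.21,-0.27,0],"dr": [0,0,0],"hand": -1}

```text
time_s: 0.9
eef_pos: [342.2, 315.5, 339.1]
ee_rot: [-0.0, -0.001, 1.0, -0.0]
force: [0.4, 1.0, 0.4]
grip_width: -0.001
grip_force: 0.0
```

Emit:
arm_command:
  increments:
    - {"offset": [-0.21,-0.27,0],"dr": [0,0,0],"hand": -1}
    - {"offset": [-0.21,-0.27,0],"dr": [0,0,0],"hand": -1}
    - {"offset": [-0.21,-0.27,0],"dr": [0,0,0],"hand": -1}
    - {"offset": [-0.21,-0.27,0],"dr": [0,0,0],"hand": -1}
    - {"offset": [-0.21,-0.27,0],"dr": [0,0,0],"hand": -1}
    - {"offset": [-0.21,-0.27,0],"dr": [0,0,0],"hand": -1}
    - {"offset": [-0.21,-0.27,0],"dr": [0,0,0],"hand": -1}
    - {"offset": [-0.21,-0.27,0],"dr": [0,0,0],"hand": -1}

```text
time_s: 1.7
eef_pos: [544.3, 56.5, 338.9]
ee_rot: [-0.0, -0.001, 1.0, 0.0]
force: [0.2, 0.3, 0.8]
grip_width: 0.001
grip_force: 0.0
```

Emit:
arm_command:
  increments:
    - {"offset": [-0.21,-0.27,0],"dr": [0,0,0],"hand": -1}
    - {"offset": [-0.21,-0.27,0],"dr": [0,0,0],"hand": -1}
    - {"offset": [-0.21,-0.27,0],"dr": [0,0,0],"hand": -1}
    - {"offset": [-0.21,-0.27,0],"dr": [0,0,0],"hand": -1}
    - {"offset": [-0.21,-0.27,0],"dr": [0,0,0],"hand": -1}

```text
time_s: 2.2
eef_pos: [670.4, -105.2, 338.9]
ee_rot: [-0.0, -0.001, 1.0, 0.0]
force: [0.4, 0.7, 0.4]
grip_width: -0.007
grip_force: 0.0
```

```bash
sed -i 's|^PV=.*|PVS={"top":np.array([601.6,-452.]),"scene":np.array([606.,-452.])}|; s|    th=np.arange(lo,hi,.001)|    PV=PVS[n]; th=np.arange(lo,hi,.001)|; s|(A\[:,1\]-md).std()$|float(LF[0])|' h.py
python3 - <<'E'
from h import *
s=ctrl.sense(); print(s["time_s"],s["eef_pos"],s["joints"])
for n in("scene","top"):
    im=ctrl.capture(n); print(n,ang_img(n,im)); cv2.imwrite(f"pics/{n}1.png",im[:,:,::-1])
E
```

```text
2.2 [ 670.43923659 -105.22677479  338.87095055] [-3.27919019e-01  6.69439352e-01  6.81325364e-01  4.44549328e-05
  1.79153725e+00 -1.89991012e+00]
scene (np.float64(1.447068434794123), 32, 1.4463999355818022)
top (np.float64(1.4469030514818064), 53, 1.4470468492266018)
```

View pics/scene1.png

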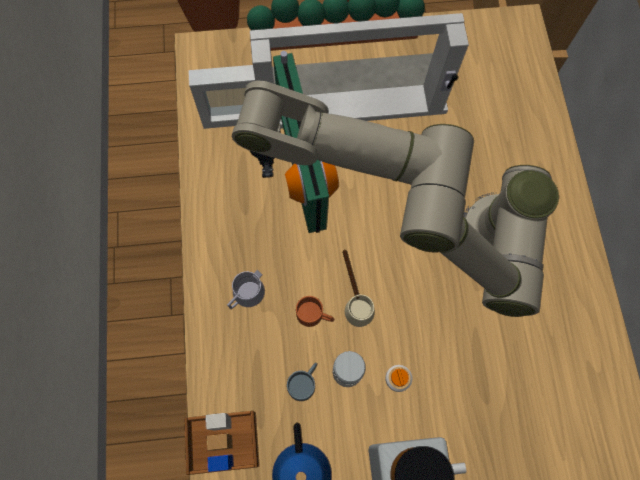

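Emit:
arm_command:
  increments:
    - {"offset": [0,0,0.285],"dr": [0,0,0],"hand": -1}
    - {"offset": [0,0,0.285],"dr": [0,0,0],"hand": -1}
    - {"offset": [0,0,0.285],"dr": [0,0,0],"hand": -1}
    - {"offset": [0.1,0,0],"dr": [0,0,0],"hand": -1}
    - {"offset": [0.06,0,0],"dr": [0,0,0],"hand": -1}
    - {"offset": [0.02,0,0],"dr": [0,0,0],"hand": -1}

```text
time_s: 2.9
eef_pos: [647.5, -103.3, 236.8]
ee_rot: [-0.0, -0.001, 1.0, 0.0]
force: [0.2, -0.3, -0.1]
grip_width: -0.003
grip_force: 0.0
```

Emit:
arm_command:
  increments:
    - {"offset": [0.017,0,0],"dr": [0,0,0],"hand": -1}
    - {"offset": [0.017,0,0],"dr": [0,0,0],"hand": -1}
    - {"offset": [0.017,0,0],"dr": [0,0,0],"hand": -1}
    - {"offset": [0.017,0,0],"dr": [0,0,0],"hand": -1}
    - {"offset": [0.017,0,0],"dr": [0,0,0],"hand": -1}
    - {"offset": [0.017,0,0],"dr": [0,0,0],"hand": -1}

```text
time_s: 3.5
eef_pos: [635.8, -103.9, 236.7]
ee_rot: [0.0, -0.001, 1.0, -0.0]
force: [0.6, -0.1, 0.2]
grip_width: -0.001
grip_force: 0.1
```

Run:
```python
from h import *
s=ctrl.sense(); print(s["time_s"],s["eef_pos"],s["force"])
for n in("scene","top"): print(n,look(n))
```

```text
3.5 [ 635.83196908 -103.89335704  236.67390026] [ 0.55896355 -0.11496705  0.16881987]
scene (3.5, (np.float64(1.4459540606928156), 47, 1.4453079813912322))
top (3.55, (np.float64(1.443936657068085), 55, 1.4441002902811206))
```

Emit:
arm_command:
  increments:
    - {"offset": [0.017,0,0],"dr": [0,0,0],"hand": -1}
    - {"offset": [0.017,0,0],"dr": [0,0,0],"hand": -1}
    - {"offset": [0.017,0,0],"dr": [0,0,0],"hand": -1}
    - {"offset": [0.017,0,0],"dr": [0,0,0],"hand": -1}

```text
time_s: 4.0
eef_pos: [627.6, -103.9, 236.7]
ee_rot: [-0.0, -0.001, 1.0, -0.0]
force: [0.5, 0.5, -0.3]
grip_width: -0.001
grip_force: 0.0
```

Run:
```python
from h import *
s=ctrl.sense(); print(s["time_s"],s["eef_pos"],s["force"])
for n in("scene","top"): print(n,look(n))
```

```text
4.0 [ 627.60774494 -103.88808169  236.70827271] [ 0.47415567  0.49092709 -0.30123425]
scene (4.0, (np.float64(1.4162871893115478), 46, 1.415961205076928))
top (4.05, (np.float64(1.411779709305487), 55, 1.4123968275636187))
```

Emit:
arm_command:
  increments:
    - {"offset": [-0.25,0,0],"dr": [0,0,0],"hand": -1}
    - {"offset": [0,0,-0.29],"dr": [0,0,0.17],"hand": -1}
    - {"offset": [0,0,-0.29],"dr": [0,0,0.17],"hand": -1}
    - {"offset": [0,0,-0.29],"dr": [0,0,0.17],"hand": -1}
    - {"offset": [0,0,0],"dr": [0,0,0.17],"hand": -1}
    - {"offset": [0,0,0],"dr": [0,0,0.16],"hand": -1}
    - {"offset": [0,0,0],"dr": [0,0,0.16],"hand": -1}

```text
time_s: 4.8
eef_pos: [657.8, -103.9, 341.1]
ee_rot: [0.0, 0.384, 0.923, -0.0]
force: [-0.3, 0.9, 0.2]
grip_width: 0.001
grip_force: 0.0
```

Run:
```python
from h import *
s=ctrl.sense(); print(s["time_s"],s["eef_pos"],s["ee_rot"],s["joints"][5])
for n in("scene","top"): print(n,look(n))
```

```text
4.8 [ 657.81612546 -103.88820005  341.13040069] [ 3.28876453e-05  3.84495309e-01  9.23126944e-01 -2.99662843e-05] -1.1136302394869577
scene (4.8, (np.float64(1.347806728712132), 30, 1.3480957650743177))
top (4.85, (np.float64(1.343948794937593), 57, 1.3442597037137924))
```

Emit:
arm_command:
  increments:
    - {"offset": [0.144,-0.345,0],"dr": [0,0,0],"hand": -1}
    - {"offset": [0.144,-0.345,0],"dr": [0,0,0],"hand": -1}
    - {"offset": [0.144,-0.345,0],"dr": [0,0,0],"hand": -1}
    - {"offset": [0.144,-0.345,0],"dr": [0,0,0],"hand": -1}
    - {"offset": [0.144,-0.345,0],"dr": [0,0,0],"hand": -1}
    - {"offset": [0.144,-0.345,0],"dr": [0,0,0],"hand": -1}
    - {"offset": [0.144,-0.345,0],"dr": [0,0,0],"hand": -1}
    - {"offset": [0.144,-0.345,0],"dr": [0,0,0],"hand": -1}

```text
time_s: 5.7
eef_pos: [324.4, -240.9, 341.2]
ee_rot: [0.0, 0.38, 0.925, -0.0]
force: [0.6, -1.3, 0.3]
grip_width: 0.003
grip_force: 0.0
```

Emit:
arm_command:
  increments:
    - {"offset": [0,0,0.29],"dr": [0,0,0],"hand": -1}
    - {"offset": [0,0,0.29],"dr": [0,0,0],"hand": -1}
    - {"offset": [0,0,0.29],"dr": [0,0,0],"hand": -1}

```text
time_s: 6.0
eef_pos: [325.7, -240.9, 235.8]
ee_rot: [0.001, 0.381, 0.925, -0.0]
force: [0.3, -0.3, -0.2]
grip_width: -0.002
grip_force: 0.0
```

Run:
```python
from h import *
s=ctrl.sense(); print(s["time_s"],s["eef_pos"],s["force"])
for n in("scene","top"): print(n,look(n))
```

```text
6.0 [ 325.67588928 -240.8599222   235.83354627] [ 0.27972025 -0.29473916 -0.16033777]
scene (6.0, (np.float64(1.2521586236118343), 90, 1.2537832069551198))
top (6.05, (np.float64(1.2491606083170064), 90, 1.2497780355066512))
```

Emit:
arm_command:
  increments:
    - {"offset": [-0.03,-0.2,0],"dr": [0,0,0],"hand": -1}
    - {"offset": [0,0,0],"dr": [0,0,0],"hand": -1}
    - {"offset": [0,0,0],"dr": [0,0,0],"hand": -1}
    - {"offset": [0,0,0],"dr": [0,0,0],"hand": -1}
    - {"offset": [0,0,0],"dr": [0,0,0],"hand": -1}
    - {"offset": [0,0,0],"dr": [0,0,0],"hand": -1}
    - {"offset": [0,0,0],"dr": [0,0,0],"hand": -1}
    - {"offset": [0,0,0],"dr": [0,0,0],"hand": -1}

```text
time_s: 6.9
eef_pos: [311.7, -260.2, 236.7]
ee_rot: [-0.0, 0.382, 0.924, 0.0]
force: [-0.3, -0.2, -0.7]
grip_width: -0.002
grip_force: 0.0
```

Emit:
arm_command:
  increments:
    - {"offset": [0,0,0],"dr": [0,0,0],"hand": -1}
    - {"offset": [0,0,0],"dr": [0,0,0],"hand": -1}
    - {"offset": [0,0,0],"dr": [0,0,0],"hand": -1}
    - {"offset": [0,0,0],"dr": [0,0,0],"hand": -1}
    - {"offset": [0,0,0],"dr": [0,0,0],"hand": -1}
    - {"offset": [0,0,0],"dr": [0,0,0],"hand": -1}
    - {"offset": [0,0,0],"dr": [0,0,0],"hand": -1}
    - {"offset": [0,0,0],"dr": [0,0,0],"hand": -1}

```text
time_s: 7.7
eef_pos: [311.6, -260.3, 236.7]
ee_rot: [0.0, 0.382, 0.924, -0.0]
force: [-0.1, 0.4, 0.0]
grip_width: 0.0
grip_force: 0.0
```

Emit:
arm_command:
  increments:
    - {"offset": [0,0,0],"dr": [0,0,0],"hand": -1}
    - {"offset": [0,0,0],"dr": [0,0,0],"hand": -1}
    - {"offset": [0,0,0],"dr": [0,0,0],"hand": -1}
    - {"offset": [0,0,0],"dr": [0,0,0],"hand": -1}
    - {"offset": [0,0,0],"dr": [0,0,0],"hand": -1}
    - {"offset": [0,0,0],"dr": [0,0,0],"hand": -1}
    - {"offset": [0,0,0],"dr": [0,0,0],"hand": -1}
    - {"offset": [0,0,0],"dr": [0,0,0],"hand": -1}

```text
time_s: 8.5
eef_pos: [311.6, -260.3, 236.7]
ee_rot: [-0.0, 0.382, 0.924, 0.0]
force: [-1.2, -0.1, -0.1]
grip_width: -0.003
grip_force: 0.0
```

Run:
```python
import h
from h import *
s=ctrl.sense(); print(s["time_s"],s["eef_pos"],s["force"])
for n in("scene","top"): print(n,look(n),h.LF)
```

```text
8.5 [ 311.63873371 -260.25065315  236.69190954] [-1.16397774 -0.14861709 -0.05103634]
scene (8.5, (np.float64(1.0775637245402314), 90, 1.0810178697650858)) [ 1.08101787 -0.95114232]
top (8.55, (np.float64(1.0765057907793687), 90, 1.0776769921916804)) [ 1.07767699 -0.32250503]
```

Emit:
arm_command:
  increments:
    - {"offset": [0,0,0],"dr": [0,0,0],"hand": -1}
    - {"offset": [0,0,0],"dr": [0,0,0],"hand": -1}
    - {"offset": [0,0,0],"dr": [0,0,0],"hand": -1}
    - {"offset": [0,0,0],"dr": [0,0,0],"hand": -1}
    - {"offset": [0,0,0],"dr": [0,0,0],"hand": -1}
    - {"offset": [0,0,0],"dr": [0,0,0],"hand": -1}
    - {"offset": [0,0,0],"dr": [0,0,0],"hand": -1}
    - {"offset": [0,0,0],"dr": [0,0,0],"hand": -1}

```text
time_s: 9.4
eef_pos: [311.6, -260.3, 236.7]
ee_rot: [-0.0, 0.382, 0.924, -0.0]
force: [1.2, 0.5, 0.2]
grip_width: -0.001
grip_force: 0.0
```

Emit:
arm_command:
  increments:
    - {"offset": [0,0,0],"dr": [0,0,0],"hand": -1}
    - {"offset": [0,0,0],"dr": [0,0,0],"hand": -1}
    - {"offset": [0,0,0],"dr": [0,0,0],"hand": -1}
    - {"offset": [0,0,0],"dr": [0,0,0],"hand": -1}
    - {"offset": [0,0,0],"dr": [0,0,0],"hand": -1}
    - {"offset": [0,0,0],"dr": [0,0,0],"hand": -1}
    - {"offset": [0,0,0],"dr": [0,0,0],"hand": -1}
    - {"offset": [0,0,0],"dr": [0,0,0],"hand": -1}

```text
time_s: 10.2
eef_pos: [311.6, -260.3, 236.7]
ee_rot: [0.0, 0.382, 0.924, -0.0]
force: [-0.4, 0.2, 0.0]
grip_width: -0.001
grip_force: 0.0
```

Emit:
arm_command:
  increments:
    - {"offset": [0,0,0],"dr": [0,0,0],"hand": -1}
    - {"offset": [0,0,0],"dr": [0,0,0],"hand": -1}
    - {"offset": [0,0,0],"dr": [0,0,0],"hand": -1}
    - {"offset": [0,0,0],"dr": [0,0,0],"hand": -1}
    - {"offset": [0,0,0],"dr": [0,0,0],"hand": -1}
    - {"offset": [0,0,0],"dr": [0,0,0],"hand": -1}
    - {"offset": [0,0,0],"dr": [0,0,0],"hand": -1}
    - {"offset": [0,0,0],"dr": [0,0,0],"hand": -1}

```text
time_s: 11.0
eef_pos: [311.6, -260.3, 236.7]
ee_rot: [0.0, 0.382, 0.924, -0.0]
force: [-0.7, -0.7, -0.6]
grip_width: 0.0
grip_force: 0.0
```

Emit:
arm_command:
  increments:
    - {"offset": [0,0,0],"dr": [0,0,0],"hand": -1}
    - {"offset": [0,0,0],"dr": [0,0,0],"hand": -1}
    - {"offset": [0,0,0],"dr": [0,0,0],"hand": -1}
    - {"offset": [0,0,0],"dr": [0,0,0],"hand": -1}
    - {"offset": [0,0,0],"dr": [0,0,0],"hand": -1}
    - {"offset": [0,0,0],"dr": [0,0,0],"hand": -1}
    - {"offset": [0,0,0],"dr": [0,0,0],"hand": -1}
    - {"offset": [0,0,0],"dr": [0,0,0],"hand": -1}

```text
time_s: 11.8
eef_pos: [311.6, -260.3, 236.7]
ee_rot: [0.0, 0.382, 0.924, -0.0]
force: [0.0, 0.7, 0.1]
grip_width: 0.001
grip_force: 0.0
```

Run:
```python
import h
from h import *
s=ctrl.sense(); print(s["time_s"],s["eef_pos"],s["force"])
for n in("scene","top"): print(n,look(n),h.LF)
```

```text
11.8 [ 311.63802302 -260.26096361  236.72216445] [0.00839502 0.7259895  0.13289157]
scene (11.8, (np.float64(0.8932950085191796), 90, 0.8983843241121802)) [ 0.89838432 -1.40140704]
top (11.85, (np.float64(0.8940157729207214), 90, 0.8955344977116223)) [ 0.8955345  -0.41819997]
```

Emit:
arm_command:
  increments:
    - {"offset": [0,0,0],"dr": [0,0,0],"hand": -1}
    - {"offset": [0,0,0],"dr": [0,0,0],"hand": -1}
    - {"offset": [0,0,0],"dr": [0,0,0],"hand": -1}
    - {"offset": [0,0,0],"dr": [0,0,0],"hand": -1}
    - {"offset": [0,0,0],"dr": [0,0,0],"hand": -1}
    - {"offset": [0,0,0],"dr": [0,0,0],"hand": -1}
    - {"offset": [0,0,0],"dr": [0,0,0],"hand": -1}
    - {"offset": [0,0,0],"dr": [0,0,0],"hand": -1}

```text
time_s: 12.7
eef_pos: [311.6, -260.3, 236.7]
ee_rot: [0.0, 0.382, 0.924, -0.0]
force: [-0.1, -0.4, 0.3]
grip_width: -0.001
grip_force: 0.0
```

Run:
```python
import h
from h import *
print(look("top"),h.LF)
```

```text
(12.7, (np.float64(0.8544381994600899), 90, 0.8559556622174641)) [ 0.85595566 -0.41785245]
```

Emit:
arm_command:
  increments:
    - {"offset": [0,0,0],"dr": [0,0,0],"hand": -1}
    - {"offset": [0,0,0],"dr": [0,0,0],"hand": -1}
    - {"offset": [0,0,0],"dr": [0,0,0],"hand": -1}
    - {"offset": [0,-0.006,0],"dr": [0,0,0],"hand": -1}
    - {"offset": [0,-0.006,0],"dr": [0,0,0],"hand": -1}
    - {"offset": [0,-0.006,0],"dr": [0,0,0],"hand": -1}
    - {"offset": [0,-0.006,0],"dr": [0,0,0],"hand": -1}
    - {"offset": [0,-0.006,0],"dr": [0,0,0],"hand": -1}

```text
time_s: 13.55
eef_pos: [309.0, -262.9, 236.7]
ee_rot: [-0.0, 0.382, 0.924, 0.0]
force: [0.6, 0.7, -0.5]
grip_width: -0.004
grip_force: 0.0
```

Emit:
arm_command:
  increments:
    - {"offset": [0,-0.006,0],"dr": [0,0,0],"hand": -1}
    - {"offset": [0,-0.006,0],"dr": [0,0,0],"hand": -1}
    - {"offset": [0,-0.006,0],"dr": [0,0,0],"hand": -1}
    - {"offset": [0,-0.006,0],"dr": [0,0,0],"hand": -1}
    - {"offset": [0,-0.006,0],"dr": [0,0,0],"hand": -1}
    - {"offset": [0,-0.006,0],"dr": [0,0,0],"hand": -1}
    - {"offset": [0,-0.006,0],"dr": [0,0,0],"hand": -1}
    - {"offset": [0,-0.006,0],"dr": [0,0,0],"hand": -1}

```text
time_s: 14.35
eef_pos: [305.0, -266.9, 236.7]
ee_rot: [-0.0, 0.382, 0.924, 0.0]
force: [0.6, -0.4, -0.0]
grip_width: -0.003
grip_force: 0.0
```

Run:
```python
import h
from h import *
print(look("top"),h.LF); s=ctrl.sense(); print(s["eef_pos"])
```

```text
(14.35, (np.float64(0.790140213988421), 90, 0.7917371401448624)) [ 0.79173714 -0.4397337 ]
[ 304.91975479 -266.98070447  236.69670314]
```

Emit:
arm_command:
  increments:
    - {"offset": [0,-0.006,0],"dr": [0,0,0],"hand": -1}
    - {"offset": [0,-0.006,0],"dr": [0,0,0],"hand": -1}
    - {"offset": [0,-0.006,0],"dr": [0,0,0],"hand": -1}

```text
time_s: 14.7
eef_pos: [303.5, -268.5, 236.7]
ee_rot: [-0.0, 0.382, 0.924, 0.0]
force: [-0.4, -0.8, 1.3]
grip_width: 0.001
grip_force: 0.0
```

Run:
```python
import h
from h import *
print(look("top"),h.LF); s=ctrl.sense(); print(s["eef_pos"])
```

```text
(14.7, (np.float64(0.7894079675230598), 90, 0.7905479735431247)) [ 0.79054797 -0.31391499]
[ 303.42147161 -268.50196462  236.69100907]
```

Emit:
arm_command:
  increments:
    - {"offset": [0,-0.02,0],"dr": [0,0,0],"hand": -1}
    - {"offset": [0,-0.04,0],"dr": [0,0,0],"hand": -1}
    - {"offset": [0,-0.08,0],"dr": [0,0,0],"hand": -1}
    - {"offset": [0,0,0],"dr": [0,0,0],"hand": -1}

```text
time_s: 15.15
eef_pos: [290.9, -281.1, 236.7]
ee_rot: [-0.0, 0.383, 0.924, -0.0]
force: [0.6, 0.4, 0.3]
grip_width: -0.001
grip_force: 0.0
```

Run:
```python
import h
from h import *
for _ in range(4): print(look("top"),h.LF)
```

```text
(15.15, (np.float64(0.7894458505276845), 90, 0.7909746397395472)) [ 0.79097464 -0.42097133]
(15.2, (np.float64(0.7894178550904216), 90, 0.7909679817068093)) [ 0.79096798 -0.42684685]
(15.25, (np.float64(0.789469081832083), 90, 0.7907249016221829)) [ 0.7907249  -0.34580577]
(15.3, (np.float64(0.7894834268731683), 90, 0.7911036131273078)) [ 0.79110361 -0.44613866]
```

Emit:
arm_command:
  increments:
    - {"offset": [0,0,0],"dr": [0,0,0],"hand": -1}
    - {"offset": [0,0,0],"dr": [0,0,0],"hand": -1}
    - {"offset": [0,0,0],"dr": [0,0,0],"hand": -1}
    - {"offset": [0,0,0],"dr": [0,0,0],"hand": -1}
    - {"offset": [0,0,0],"dr": [0,0,0],"hand": -1}
    - {"offset": [0,0,0],"dr": [0,0,0],"hand": -1}
    - {"offset": [0,0,0],"dr": [0,0,0],"hand": -1}
    - {"offset": [0,0,0],"dr": [0,0,0],"hand": -1}

```text
time_s: 16.15
eef_pos: [291.6, -280.3, 236.7]
ee_rot: [0.0, 0.382, 0.924, 0.0]
force: [-0.1, -0.2, 0.2]
grip_width: 0.003
grip_force: 0.0
```

Run:
```python
import h
from h import *
for _ in range(4): print(look("top"),h.LF)
print(look("scene"),h.LF)
```

```text
(16.15, (np.float64(0.7894318001056257), 90, 0.7910393274732048)) [ 0.79103933 -0.44265287]
(16.2, (np.float64(0.7894691558027015), 90, 0.7909806103620589)) [ 0.79098061 -0.41619802]
(16.25, (np.float64(0.7894368777024448), 90, 0.7910099047348014)) [ 0.7910099  -0.43315277]
(16.3, (np.float64(0.7893682570205877), 90, 0.7906635315544602)) [ 0.79066353 -0.35667013]
(16.35, (np.float64(0.7855675633562859), 90, 0.7918926014945991)) [ 0.7918926  -1.74167878]
```

Emit:
arm_command:
  increments:
    - {"offset": [0,-0.15,0],"dr": [0,0,0],"hand": -1}
    - {"offset": [0,-0.1,-0.2],"dr": [0,0,0],"hand": -1}
    - {"offset": [0,0,-0.25],"dr": [0,0,0],"hand": -1}
    - {"offset": [0,0,-0.25],"dr": [0,0,0],"hand": -1}
    - {"offset": [0,0,-0.15],"dr": [0,0,0],"hand": -1}
    - {"offset": [0,0,0],"dr": [0,0,0],"hand": -1}
    - {"offset": [0,0,0],"dr": [0,0,0],"hand": -1}
    - {"offset": [0,0,0],"dr": [0,0,0],"hand": -1}

```text
time_s: 17.2
eef_pos: [270.3, -301.3, 337.6]
ee_rot: [-0.001, 0.382, 0.924, 0.001]
force: [0.8, -0.2, -0.3]
grip_width: 0.005
grip_force: 0.0
```

Run:
```python
from h import *
for i in range(104):
    t,a=look("top")
    if i%20<2: print(t,a)
im=ctrl.capture("scene"); cv2.imwrite("pics/end.png",im[:,:,::-1]); print(ang_img("scene",im))
```

```text
17.2 (np.float64(0.7893421738033761), 90, 0.7910549342775044)
17.25 (np.float64(0.7893804162845895), 90, 0.790828924257924)
18.2 (np.float64(0.7894352936941892), 90, 0.791165968508309)
18.25 (np.float64(0.7894712373335413), 90, 0.7910849274681345)
19.2 (np.float64(0.7892525157976534), 90, 0.7907108952991366)
19.25 (np.float64(0.789365039652306), 90, 0.7911928495550776)
20.2 (np.float64(0.7895276337934826), 90, 0.7910776080712897)
20.25 (np.float64(0.7893170117016243), 90, 0.790905639009557)
21.2 (np.float64(0.7894559491672785), 90, 0.790919182991182)
21.25 (np.float64(0.7893124058977012), 90, 0.7910248456249402)
22.2 (np.float64(0.7894687810960489), 90, 0.7910981298688201)
22.25 (np.float64(0.789446187853721), 90, 0.7910344064034839)
(np.float64(0.7854974278203877), 90, 0.7918392725578632)
```

View pics/end.png

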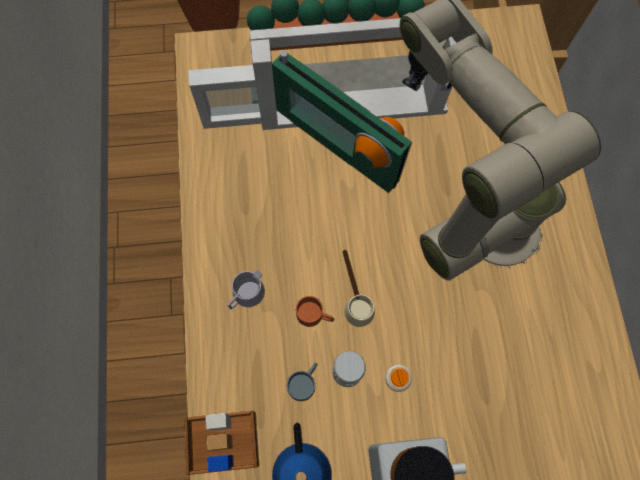

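The sash stands at about 45° (tip at pixel (400,180)). The gripper is clear at (412,78), and the coffee things are where they were.

```bash
python3 -c "
from rig import ctrl
print(ctrl.finish_job())"
```

```text
the job is handed in; nothing more can be done
None
```

The sash stands half open at about 0.79 rad (45.3°). I watched it stand quite still for over five seconds with the gripper clear, the coffee things are where they were, and I handed the job in at about 22 s.

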